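Clamp the mould block in the sprung carving jig

TASK

Load the wooden mould block for carving: with the fingertips on the step behind its raised rib, press the block down hard against the jig's sprung floor and slide it along the channel, under the steel hold-down bar and its leaf spring, until the rib is fully home against the bar, then let go so that it stays clamped. Nothing is to be picked up or tilted up, and the other things on the bench stay where they are.

Things in the scene. Friction and masses are not known exactly. Their poses are not given: they have to be found in the camera images.
- jig: Carving jig fixed to the bench: an open wooden channel 230 mm long (jig x -125 to +105 mm), 92 mm wide. Origin: on the bench surface, on the centre line; x runs along the channel the way the block must slide, z up. Side walls: inner faces 50 mm apart, tops 36 mm above the bench. An end wall, 46 mm tall, stands at x = 95 mm, 11 mm beyond the block's nose when it is home.
- bar_face (a point): Centre of the lower edge of the entry face of the fixed steel hold-down bar, which crosses the channel on two posts; at jig x = 20 mm, 44 mm above the bench, axes as the jig's. The bar is 16 mm deep (x 20 to 36 mm), its top 58 mm above the bench (screw heads 62 mm). The leaf spring hangs beyond it. The block's rib ends against this face.
- block: Loose wooden block, 112 mm long (x), 46 wide, 24 high, 0.1 kg, lying on the sprung floor before the bar. Origin: centre of its underside; x points to its nose, as the jig's. A rib across its width (block x -20 to -8 mm) stands 10 mm higher; ahead of it the flat tongue, 64 mm, goes under the bar. At first the tongue is 8 mm too high: unpressed, the nose hits the bar.
- landing (a point): Centre of the flat step behind the rib where the fingertips press: 36 mm long, 46 mm wide (block x -56 to -20 mm). On its upper face, 24 mm above the block's underside, 18 mm behind the rib's rear face; at first 52 mm above the bench. Axes as the block's.
- shoulder (a point): Foot of the rib's front face, on the tongue's upper face; axes as the block's. It meets the bar's entry face when the block is home.
- floor (a joint): How far the jig's sprung floor is pressed down, m: 0 up (top 28 mm above the bench) to 0.014 bottomed out. It stays level and pushes up with about 5 N at 0, 12 N at 0.014. The tongue clears the bar from about 0.008; 0.010 to 0.012 is comfortable. Let go under the bar, the block rises against the bar's underside and the floor stays at about 0.008.
- leaf (a joint): Angle of the leaf spring, rad: a steel leaf 28 mm wide and 38 mm long, hinged at the bar's far side and sloping down into the channel. 0 when nothing is under it; the block lifts it to about 0.15 to 0.25 and it drags on the tongue with about 2 to 4 N.
- ink_stick: loose dark moulded ink stick, 95 x 26 x 13 mm, lying beside the jig; to be left alone. Origin in its underside or on its axis.
- ink_bar: loose dark ink bar, 75 x 34 x 17 mm, lying beside the jig; to be left alone. Origin in its underside or on its axis.
- spare_block: loose plain wooden block, 100 x 46 x 24 mm, without a rib, lying beside the jig; to be left alone. Origin in its underside or on its axis.
- scraper: loose flat scraper 200 mm long, lying on the bench; to be left alone. Origin in its underside or on its axis.
- brush: loose brush 180 mm long, lying on the bench; to be left alone. Origin in its underside or on its axis.
- jar: closed glass jar, 60 mm wide, 75 mm tall; to be left alone. Origin in its underside or on its axis.
- weight: brass weight with a knob, 52 mm wide, 50 mm tall; to be left alone. Origin in its underside or on its axis.
Not all that is in view belongs to the job. Leave any black look-alike of the block alone. Leave any green look-alike of the jig alone.

How it is judged:
By the outcome, as a careful person would: the job done as asked, in the order asked, and still so for the second after the job is handed in, with the robot touching nothing.
It also fails if it takes over 38 s, if anything falls off the work surface, if the arm or the gripper's body presses on something with over 40 N, if the wrist force passes 120 N, or if a joint passes its speed limit or range.

ROBOT

A 7-joint arm with a two-finger parallel gripper is mounted at the origin on the work surface. World frame = base frame: x ahead of the robot, y to its left, z up, the work surface at z = 0. Lengths are in m, angles in rad, forces in N, time in s.
With the tool pointing down it reaches from about 0.425 to 0.875 m from the base axis. Payload 4.7 kg.
Tool frame: the origin (TCP) lies midway between the tips of the shut fingers; the grasp point (between the pads) lies 19 mm behind it; x points along the fingers, y is the direction in which the jaws open and shut, and the axes are right-handed (so a half turn about x gives the same grasp; the last joint's range is limited). The gripper opens to 87 mm and grips with 3 to 60 N. Pads are 19 mm wide; open, the fingers measure 117 mm over their backs; the gripper's body (75 mm by 190 mm) begins 51 mm behind the grasp point.
Start: joints at [-1.285, 0.321, -0.07, 1.45, 0.023, 1.371, -0.057], TCP at [0.175, 0.626, 0.223] pointing down, gripper open.
Joint ranges: [-2.86, 2.86], [-0.3, 2.09], [-1.38, 1.24], [0.06, 2.45], [-1.56, 4.7], [0.09, 2.05], [-2.69, 2.69]. Speed limits (rad/s): [2.57, 2.57, 3.14, 3.14, 3.14, 3.14, 3.14].

INTERFACE

Orientations are given as a rotation vector (axis times angle).
In Python, from cell import ctrl gives the robot as it stands.
- The arm moves only by the tool play_rows, never from a script. Its arguments are lists of equal length, an entry for each row: "slide": the shift along the tool's x, y, z in m, a list of three; "rot": the turn, a rotation vector about the tool's x, y, z in rad, a list of three; "jaw": the gripper command: -1 is fully open, 1 is shut, values between are in proportion. A call has 1 to 12 rows; each row is the pose to reach, as a shift and turn from the pose commanded when the call began, along the tool's axes at that moment; what a row does not reach only later rows make up. A row lasts 1/12 s, in which the tool goes at most 41.7 mm and 7.16 degrees, less where a joint would pass 70% of its speed; a pose out of reach is approached as far as the arm can. A call with a gripper value outside its range is refused whole. The fingers move at their own pace and stop on an object; "newtons" is the grip in N (left out, the last holds). Time passes only in rows, so rows that repeat a pose let the fingers close. It gives the time, the measured TCP pose, the force and the opening at its end, in the units of the state.
- ctrl.read_state(): the state, without advancing time (a new reading comes with each control period).
- ctrl.grab_frame(name): name is "side" or "top" or "wrist"; returns a dict with "color" (480x640x3 uint8, red, green, blue), "camera_matrix" (3x3 intrinsics, pixels), "distortion" ([k1, k2, p1, p2, k3] as OpenCV has them; the pictures are not rectified), "pose" (4x4, takes a point from camera to world coordinates); the wrist camera has in their place "mount" (4x4, takes a point from camera to tool coordinates, whose origin is the TCP and whose axes are the tool frame's). Camera axes: x right, y down, z forward; pixel columns grow to the right and rows downward; lengths in m; the calibration is good to about 2 mm. A picture is of the moment at which its call begins: read the wrist's pose just before it. There is no depth.
- ctrl.close_job(): hands the job in, once; it reports no verdict.
The state is a dict: "t": time; "qpos": joint angles; "dq": joint speeds; "effort": joint torques, N m; "position": TCP position; "eef_rot": TCP orientation; "wrist_force": force on the tool from outside, world axes, zero at the start; "moment": the same for the moment, N m; "grip_width": finger opening in m.
Only numpy, scipy, OpenCV 4.12 (cv2) and the standard library are available. Lean on these libraries where they do the work, as an engineer would, in place of code of your own. Each camera call takes 0.05 s, during which the arm holds its last target. There are 200 camera calls.

## Working session

There is one attempt and no reset: what is moved stays moved. The work goes in short steps, Python scripts to look and compute and a tool call to move; the robot and the scene stay as the last step left them, time stands still between calls to the robot, and variables do not carry over. Pictures are saved under pics/ and viewed, about 8 in all and at most 12, crops included, and the job is handed in when it is done.

Besides the shell and the picture viewer there is one more tool, called after "Request:" as name(argument=value, ...) on one line, values as JSON. play_rows: Moves the arm, as the interface text tells. Its arguments: {"type":"object","properties":{"slide":{"type":"array"},"rot":{"type":"array"},"jaw":{"type":"array"},"newtons":{"type":"number"}},"required":["slide","rot","jaw"]}

```bash
mkdir -p pics
cat > h.py <<'E'
import numpy as np,cv2
from scipy.spatial.transform import Rotation as R
from cell import ctrl
def snap(n,f):
    s=ctrl.read_state(); g=ctrl.grab_frame(n)
    cv2.imwrite(f'pics/{f}.png',g['color'][:,:,::-1])
    T=np.eye(4);T[:3,:3]=R.from_rotvec(s['eef_rot']).as_matrix();T[:3,3]=s['position']
    P=g['pose'] if 'pose' in g else T@g['mount']
    np.savez(f'pics/{f}.npz',K=g['camera_matrix'],D=g['distortion'],P=P)
def ray(f,uv):
    z=np.load(f'pics/{f}.npz');p=cv2.undistortPoints(np.array([[uv]],float),z['K'],z['D'])[0,0]
    return z['P'][:3,3],z['P'][:3,:3]@np.array([p[0],p[1],1])
def plane(f,uv,h):
    o,d=ray(f,uv);return o+d*(h-o[2])/d[2]
def two(f,a,g,b):
    o,d=ray(f,a);p,e=ray(g,b)
    t=np.linalg.lstsq(np.c_[d,-e],p-o,rcond=None)[0];A=o+d*t[0];B=p+e*t[1];return (A+B)/2,np.linalg.norm(A-B)
def proj(f,X):
    z=np.load(f'pics/{f}.npz');M=np.linalg.inv(z['P']);return cv2.projectPoints(np.array(X,float).reshape(-1,3),cv2.Rodrigues(M[:3,:3])[0],M[:3,3],z['K'],z['D'])[0][:,0]
E
python3 - <<'E'
from h import *
snap('top','top1');snap('side','side1')
s=ctrl.read_state();print(s)
print(R.from_rotvec(s['eef_rot']).as_matrix().round(3))
E
```

```text
{'t': 0.1, 'qpos': array([-1.28488416,  0.32173276, -0.07011324,  1.45159141,  0.02263495,
        1.37080504, -0.05693402]), 'dq': array([-2.43096080e-03, -1.30848935e-03, -9.55507597e-04, -4.42600932e-03,
        1.92545076e-03,  9.25199643e-04, -7.21365709e-05]), 'effort': array([-4.24372074e-04, -4.92570341e+01, -4.05963929e-01, -3.13396275e+01,
       -6.42943732e-02,  3.95241415e-02,  8.43005751e-05]), 'position': array([0.17441435, 0.6256274 , 0.22156231]), 'eef_rot': array([ 0.21196858,  1.56036353, -0.21471719]), 'wrist_force': array([-0.17947944,  0.39432256,  0.21496711]), 'moment': array([-0.02634659, -0.0274185 , -0.00123913]), 'grip_width': 0.08722824860386218}
[[-0.     0.268  0.963]
 [-0.002  0.963 -0.268]
 [-1.    -0.002  0.   ]]
```

View pics/top1.png

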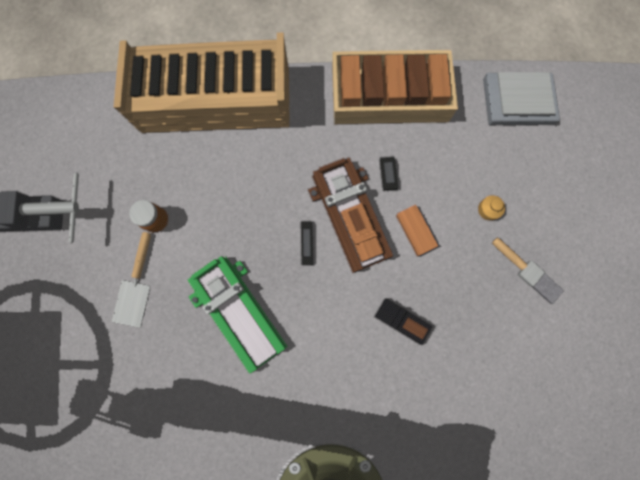

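View pics/side1.png

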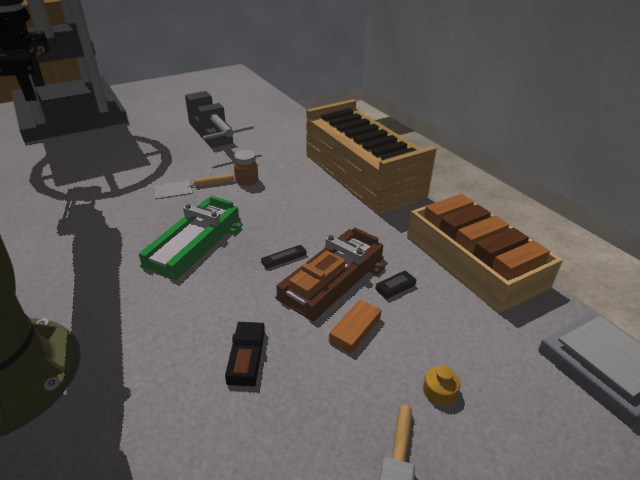

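The top view shows the brown jig running from about (375,262) at the entry to (335,165) at the end wall. The bar is near (346,195) and the block near (362,232). The side view shows the jig at (330,275). The green jig at (235,310) and the black block at (404,320) are the look-alikes. I'll enlarge both views next.

Run:
```python
from h import *
a=cv2.imread('pics/top1.png')[150:280,300:400];b=cv2.imread('pics/side1.png')[220:325,270:395]
a=cv2.resize(a,(0,0),fx=4,fy=4,interpolation=cv2.INTER_CUBIC)
b=cv2.resize(b,(0,0),fx=3.2,fy=3.2,interpolation=cv2.INTER_CUBIC)
c=np.zeros((520,800,3),np.uint8);c[:,:400]=a;c[:336,400:]=b;cv2.imwrite('pics/c1.png',c)
```

```text
(no output)
```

View pics/c1.png

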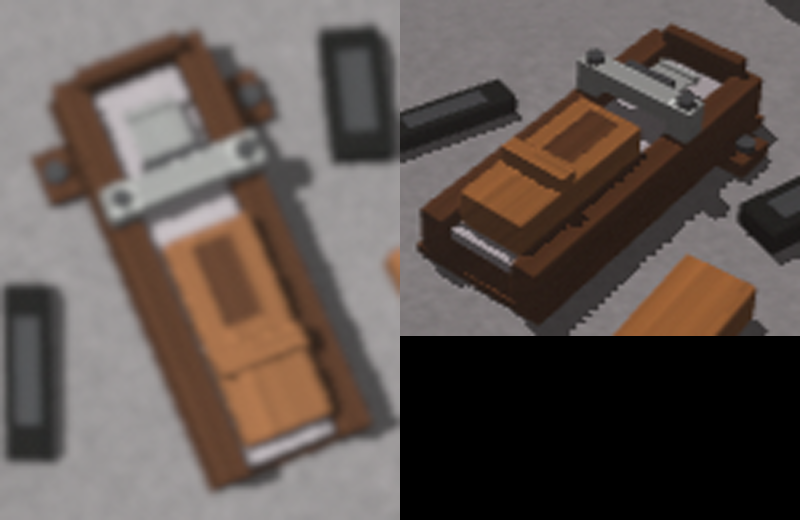

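The enlarged view shows, in top-crop pixels, the block's rear top edge from (245,443) to (332,415) and its nose edge from (165,245) to (250,213). The bar's near edge runs from (107,222) to (265,155), and the jig's entry corners are at (213,490) and (372,422).

Run:
```python
from h import *
t=lambda u,v:(300+u/4,150+v/4)
s=lambda u,v:(270+(u-400)/3.2,220+v/3.2)
P={n:plane('top1',t(*uv),h) for n,uv,h in [('rl',(245,443),.052),('rr',(332,415),.052),('nl',(165,245),.052),('nr',(250,213),.052),('jl',(213,490),.036),('jr',(372,422),.036),('bl',(107,222),.058),('br',(265,155),.058),('el',(55,95),.036)]}
for n in P:print(n,P[n].round(4))
rm=(P['rl']+P['rr'])/2;nm=(P['nl']+P['nr'])/2;d=nm-rm
print('len',np.linalg.norm(d),'w',np.linalg.norm(P['rl']-P['rr']),'yaw',np.degrees(np.arctan2(d[1],d[0])))
b=P['br']-P['bl'];print('bar',np.linalg.norm(b),np.degrees(np.arctan2(b[0],-b[1])))
e=P['el']-P['jl'];print('wall',np.linalg.norm(e),np.degrees(np.arctan2(e[1],e[0])))
j=P['jr']-P['jl'];print('jw',np.linalg.norm(j),np.degrees(np.arctan2(j[0],-j[1])))
for n,a,b in [('rl',(245,443),(461,190)),('rr',(332,415),(525,235)),('nr',(250,213),(640,133)),('jr',(372,422),(530,287)),('jl',(213,490),(424,212))]:print(n,two('top1',t(*a),'side1',s(*b)))
z=np.load('pics/top1.npz');print(z['P'][:3,3])
```

```text
rl [ 0.4753 -0.0742  0.052 ]
rr [ 0.4882 -0.1185  0.052 ]
nl [ 0.5776 -0.0374  0.052 ]
nr [ 0.5932 -0.0814  0.052 ]
jl [ 0.4535 -0.0584  0.036 ]
jr [ 0.4859 -0.1409  0.036 ]
bl [ 0.5889 -0.0082  0.058 ]
br [ 0.622  -0.0898  0.058 ]
el [0.6636 0.0173 0.036 ]
len 0.11003723475863612 w 0.04609773935175569 yaw 19.601682308887423
bar 0.08810671231847615 22.05439094799408
wall 0.22339869334058166 19.80623232279307
jw 0.0887190947136592 21.48653391017534
rl (array([ 0.47598603, -0.0745845 ,  0.04972952]), np.float64(0.0010179002713588197))
rr (array([ 0.49057953, -0.11998018,  0.04558095]), np.float64(0.0034579899554651405))
nr (array([ 0.5934802 , -0.081519  ,  0.04902202]), np.float64(0.0009303781454139365))
jr (array([ 0.48532652, -0.14158678,  0.02805664]), np.float64(0.00325816915685507))
jl (array([ 0.45665208, -0.05980513,  0.02894838]), np.float64(0.005611850935113387))
[ 0.38420912 -0.00207385  0.91939025]
```

Request:
play_rows(slide=[[0,-0.29,0.37],[0,-0.29,0.37],[0,-0.29,0.37],[0,-0.29,0.37],[0,-0.29,0.37],[0,-0.29,0.37],[0,-0.29,0.37],[0,-0.29,0.37],[0,-0.29,0.37],[0,-0.29,0.37],[0,-0.29,0.37],[0,-0.29,0.37]], rot=[[-0.1,0,0],[-0.2,0,0],[-0.3,0,0],[-0.4,0,0],[-0.5,0,0],[-0.626,0,0],[-0.626,0,0],[-0.626,0,0],[-0.626,0,0],[-0.626,0,0],[-0.626,0,0],[-0.626,0,0]], jaw=[1,1,1,1,1,1,1,1,1,1,1,1], newtons=20)

```text
t: 1.1
position: [0.4567, 0.2406, 0.2225]
eef_rot: [-0.274, 1.553, 0.269]
wrist_force: [0.7, -1.3, 0.5]
grip_width: 0.0148
```

Request:
play_rows(slide=[[0,-0.325,-0.085],[0,-0.325,-0.085],[0,-0.325,-0.085],[0,-0.325,-0.085],[0,-0.325,-0.085],[0,-0.325,-0.085],[0,-0.325,-0.085],[0,-0.325,-0.085],[0,-0.325,-0.085],[0,-0.325,-0.085],[0,-0.325,-0.085],[0,-0.325,-0.085]], rot=[[0,0,0],[0,0,0],[0,0,0],[0,0,0],[0,0,0],[0,0,0],[0,0,0],[0,0,0],[0,0,0],[0,0,0],[0,0,0],[0,0,0]], jaw=[1,1,1,1,1,1,1,1,1,1,1,1])

```text
t: 2.1
position: [0.486, -0.085, 0.2222]
eef_rot: [-0.279, 1.553, 0.281]
wrist_force: [0.4, 0.2, 0.4]
grip_width: 0.0002
```

Run:
```python
from h import *
snap('wrist','w1');s=ctrl.read_state();print(s['position'],s['grip_width'],s['wrist_force'],R.from_rotvec(s['eef_rot']).as_matrix().round(3))
```

```text
[ 0.48609881 -0.08488274  0.22230162] 0.0006109126849487463 [ 0.35857609  0.66227689 -0.53571904] [[-0.    -0.35   0.937]
 [ 0.     0.937  0.35 ]
 [-1.     0.001 -0.   ]]
```

View pics/w1.png

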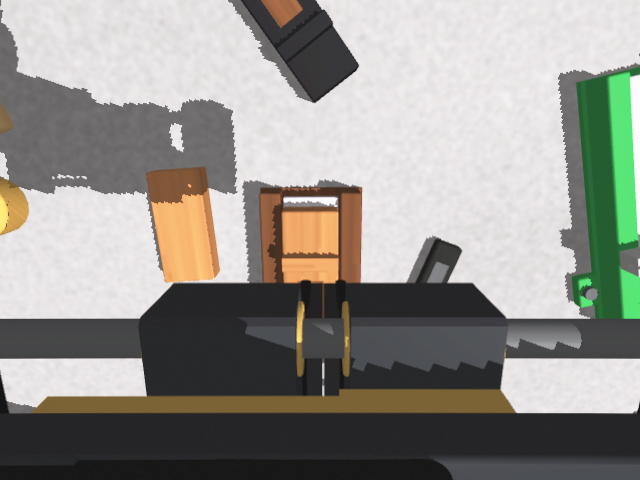

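The wrist view, with jig −x up, shows the step's rear edge at row ~209 from col 282 to 338. The rib's rear edge is at row ~256, and the jig's entry end is at row ~188 from col 261 to 362.

Run:
```python
from h import *
T=np.eye(4);s=ctrl.read_state();Rm=R.from_rotvec(s['eef_rot']).as_matrix();p=s['position']
print('cam in tool',Rm.T@(np.load('pics/w1.npz')['P'][:3,3]-p))
for n,uv,h in [('rl',(282,209),.052),('rr',(338,209),.052),('ribtop rear',(282,258),.062),('ribtop rear',(338,258),.062),('ribfoot',(282,254),.052),('ribfoot',(338,254),.052),('jl',(261,188),.036),('jr',(362,188),.036),('wl',(261,280),.036),('wr',(362,280),.036)]:
  X=plane('w1',uv,h);print(n,X.round(4),'tool yz',(Rm.T@(X-p)).round(4)[1:])
```

```text
cam in tool [-0.16212236 -0.00046233 -0.07043188]
rl [ 0.4886 -0.1192  0.052 ] tool yz [-0.0331 -0.0096]
rr [ 0.473  -0.0772  0.052 ] tool yz [ 0.0117 -0.0096]
ribtop rear [ 0.5241 -0.106   0.062 ] tool yz [-0.0331  0.0283]
ribtop rear [ 0.5085 -0.064   0.062 ] tool yz [0.0117 0.0283]
ribfoot [ 0.5241 -0.107   0.052 ] tool yz [-0.0341  0.0279]
ribfoot [ 0.508  -0.0638  0.052 ] tool yz [0.012 0.028]
jl [ 0.4812 -0.1416  0.036 ] tool yz [-0.0516 -0.0243]
jr [ 0.4521 -0.0633  0.036 ] tool yz [ 0.032  -0.0242]
wl [ 0.5579 -0.1163  0.036 ] tool yz [-0.0547  0.0563]
wr [ 0.5271 -0.0333  0.036 ] tool yz [0.0338 0.0565]
```

Request:
play_rows(slide=[[0.04,-0.0105,0.012],[0.08,-0.0105,0.012],[0.11,-0.0105,0.012],[0.135,-0.0105,0.012],[0.15,-0.0105,0.012],[0.157,-0.0105,0.012],[0.157,-0.0105,0.012],[0.157,-0.0105,0.012],[0.157,-0.0105,0.012],[0.157,-0.0105,0.012]], rot=[[0,0,0],[0,0,0],[0,0,0],[0,0,0],[0,0,0],[0,0,0],[0,0,0],[0,0,0],[0,0,0],[0,0,0]], jaw=[1,1,1,1,1,1,1,1,1,1])

```text
t: 2.98
position: [0.5022, -0.0923, 0.067]
eef_rot: [-0.278, 1.55, 0.278]
wrist_force: [0.3, -0.2, 0.7]
grip_width: 0.0005
```

Run:
```python
from h import *
snap('wrist','w2');snap('side','s2');s=ctrl.read_state();print(s['position'],s['wrist_force'])
Rm=R.from_rotvec(s['eef_rot']).as_matrix()
for f in('w2','s2'):print(proj(f,s['position']))
a=cv2.imread('pics/w2.png')[150:450,170:470];b=cv2.resize(cv2.imread('pics/s2.png')[200:325,250:400],(0,0),fx=3.2,fy=3.2,interpolation=cv2.INTER_CUBIC)
a=cv2.resize(a,(320,320));c=np.zeros((400,800,3),np.uint8);c[:320,:320]=a;c[:,320:]=b;cv2.imwrite('pics/c2.png',c)
```

```text
[ 0.50185502 -0.09243557  0.06662986] [-0.35461446 -0.44275825  0.44820631]
[[323.87515504 304.36013544]]
[[306.05188616 273.53672568]]
```

View pics/c2.png

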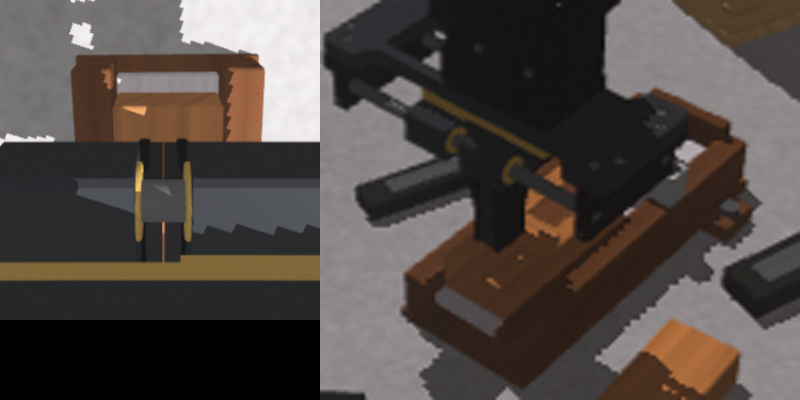

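The crop shows the shut fingers centred over the step, about 15 mm above it and behind the rib. I'll press down now.

Request:
play_rows(slide=[[0.006,0,0],[0.01,0,0],[0.013,0,0],[0.016,0,0],[0.019,0,0],[0.022,0,0],[0.025,0,0],[0.025,0,0],[0.025,0,0],[0.025,0,0]], rot=[[0,0,0],[0,0,0],[0,0,0],[0,0,0],[0,0,0],[0,0,0],[0,0,0],[0,0,0],[0,0,0],[0,0,0]], jaw=[1,1,1,1,1,1,1,1,1,1])

```text
t: 3.92
position: [0.5008, -0.0924, 0.0411]
eef_rot: [-0.277, 1.554, 0.279]
wrist_force: [-4.1, 0.9, 9.4]
grip_width: 0.0004
```

Request:
play_rows(slide=[[0,0,0.003],[0,0,0.006],[0,0,0.009],[0,0,0.012],[0,0,0.015],[0,0,0.018],[0,0,0.018],[0,0,0.018]], rot=[[0,0,0],[0,0,0],[0,0,0],[0,0,0],[0,0,0],[0,0,0],[0,0,0],[0,0,0]], jaw=[1,1,1,1,1,1,1,1])

```text
t: 4.58
position: [0.5164, -0.0877, 0.0407]
eef_rot: [-0.278, 1.557, 0.277]
wrist_force: [-5.1, -1.6, 9.7]
grip_width: 0.0005
```

Run:
```python
from h import *
snap('wrist','w3');snap('side','s3');s=ctrl.read_state();print(s['position'],s['wrist_force'])
a=cv2.imread('pics/w3.png')[150:450,170:470];b=cv2.resize(cv2.imread('pics/s3.png')[200:325,250:400],(0,0),fx=3.2,fy=3.2,interpolation=cv2.INTER_CUBIC)
a=cv2.resize(a,(320,320));c=np.zeros((400,800,3),np.uint8);c[:320,:320]=a;c[:,320:]=b;cv2.imwrite('pics/c3.png',c)
```

```text
[ 0.51638887 -0.08773425  0.04079961] [-5.45457327 -1.63675581  8.62883421]
```

View pics/c3.png

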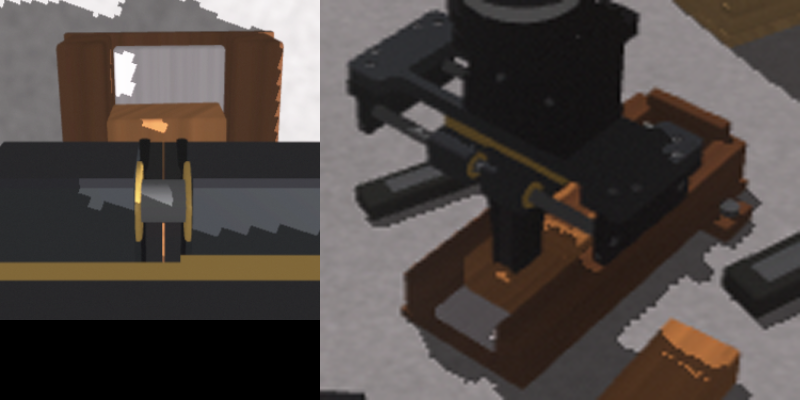

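Finger and block moved together about 16 mm, and the floor is pressed with roughly 10 N. I'll slide on under the bar.

Request:
play_rows(slide=[[0.0005,0,0.004],[0.0005,0,0.008],[0.0005,0,0.012],[0.0005,0,0.016],[0.0005,0,0.02],[0.0005,0,0.024],[0.0005,0,0.028],[0.0005,0,0.032],[0.0005,0,0.036],[0.0005,0,0.04],[0.0005,0,0.04]], rot=[[0,0,0],[0,0,0],[0,0,0],[0,0,0],[0,0,0],[0,0,0],[0,0,0],[0,0,0],[0,0,0],[0,0,0],[0,0,0]], jaw=[1,1,1,1,1,1,1,1,1,1,1])

```text
t: 5.6
position: [0.5542, -0.0739, 0.0403]
eef_rot: [-0.278, 1.556, 0.277]
wrist_force: [-4.8, -2.6, 10.6]
grip_width: 0.0005
```

Request:
play_rows(slide=[[0,0,0.004],[0,0,0.008],[0,0,0.012],[0,0,0.016],[0,0,0.02],[0,0,0.024],[0,0,0.026],[0,0,0.026]], rot=[[0,0,0],[0,0,0],[0,0,0],[0,0,0],[0,0,0],[0,0,0],[0,0,0],[0,0,0]], jaw=[1,1,1,1,1,1,1,1])

```text
t: 6.27
position: [0.5761, -0.0657, 0.0392]
eef_rot: [-0.277, 1.561, 0.277]
wrist_force: [-9.6, -3.1, 7.8]
grip_width: 0.0005
```

Run:
```python
from h import *
snap('wrist','w4');snap('side','s4');s=ctrl.read_state();print(s['position'],s['wrist_force'])
a=cv2.imread('pics/w4.png')[150:450,170:470];b=cv2.resize(cv2.imread('pics/s4.png')[200:325,250:400],(0,0),fx=3.2,fy=3.2,interpolation=cv2.INTER_CUBIC)
a=cv2.resize(a,(320,320));c=np.zeros((400,800,3),np.uint8);c[:320,:320]=a;c[:,320:]=b;cv2.imwrite('pics/c4.png',c)
```

```text
[ 0.57614664 -0.06574122  0.03930597] [-9.0403493  -3.3579658   7.36850422]
```

View pics/c4.png

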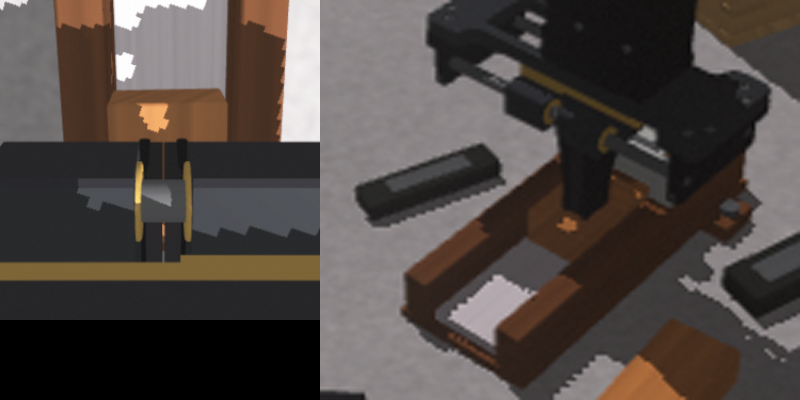

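The step's rear edge now sits higher in the wrist crop (row ~90, was 104). So the fingers slipped a few mm forward and are up against the rib. The push is about 10 N, which fits the leaf's drag, so I'll creep on and watch the force.

Request:
play_rows(slide=[[0,0,0.002],[0,0,0.004],[0,0,0.006],[0,0,0.006],[0,0,0.006]], rot=[[0,0,0],[0,0,0],[0,0,0],[0,0,0],[0,0,0]], jaw=[1,1,1,1,1])

```text
t: 6.78
position: [0.5821, -0.0636, 0.0395]
eef_rot: [-0.277, 1.56, 0.277]
wrist_force: [-9.1, -2.8, 8.7]
grip_width: 0.0001
```

Request:
play_rows(slide=[[0,0,0.001],[0,0,0.002],[0,0,0.003],[0,0,0.004],[0,0,0.004],[0,0,0.004]], rot=[[0,0,0],[0,0,0],[0,0,0],[0,0,0],[0,0,0],[0,0,0]], jaw=[1,1,1,1,1,1])

```text
t: 7.28
position: [0.5856, -0.0624, 0.0394]
eef_rot: [-0.277, 1.561, 0.277]
wrist_force: [-8.4, -3.0, 7.6]
grip_width: 0.0003
```

Request:
play_rows(slide=[[0,0,0.001],[0,0,0.002],[0,0,0.003],[0,0,0.003],[0,0,0.003]], rot=[[0,0,0],[0,0,0],[0,0,0],[0,0,0],[0,0,0]], jaw=[1,1,1,1,1])

```text
t: 7.7
position: [0.5865, -0.062, 0.0391]
eef_rot: [-0.277, 1.565, 0.277]
wrist_force: [-12.6, -4.4, 10.0]
grip_width: 0.0005
```

Request:
play_rows(slide=[[0,0,0.001],[0,0,0.002],[0,0,0.003],[0,0,0.003],[0,0,0.003]], rot=[[0,0,0],[0,0,0],[0,0,0],[0,0,0],[0,0,0]], jaw=[1,1,1,1,1])

```text
t: 8.12
position: [0.5867, -0.062, 0.0386]
eef_rot: [-0.276, 1.57, 0.277]
wrist_force: [-18.5, -4.4, 13.8]
grip_width: 0.0006
```

Motion has stopped under a rising push of 19 N, at the position expected for home. I'll relax the push, then lift straight up.

Request:
play_rows(slide=[[0,0,-0.002],[0,0,-0.004],[-0.004,0,-0.005],[-0.008,0,-0.005],[-0.012,0,-0.006],[-0.018,0,-0.008],[-0.03,0,-0.01],[-0.05,0,-0.01],[-0.08,0,-0.01],[-0.11,0,-0.01],[-0.15,0,-0.01],[-0.15,0,-0.01]], rot=[[0,0,0],[0,0,0],[0,0,0],[0,0,0],[0,0,0],[0,0,0],[0,0,0],[0,0,0],[0,0,0],[0,0,0],[0,0,0],[0,0,0]], jaw=[1,1,1,1,1,1,1,1,1,1,1,1])

```text
t: 9.12
position: [0.5909, -0.0617, 0.2]
eef_rot: [-0.279, 1.536, 0.276]
wrist_force: [1.4, -0.2, 1.4]
grip_width: 0.0006
```

Request:
play_rows(slide=[[0,0.04,-0.01],[0,0.08,-0.02],[0,0.12,-0.02],[0,0.16,-0.02],[0,0.2,-0.02],[0,0.24,-0.02],[0,0.24,-0.02],[0,0.24,-0.02]], rot=[[0,0,0],[0,0,0],[0,0,0],[0,0,0],[0,0,0],[0,0,0],[0,0,0],[0,0,0]], jaw=[1,1,1,1,1,1,1,1])

```text
t: 9.78
position: [0.4832, 0.1603, 0.1915]
eef_rot: [-0.281, 1.549, 0.284]
wrist_force: [1.1, -0.5, -0.3]
grip_width: 0.0002
```

Run:
```python
from h import *
snap('top','t5');snap('side','s5');s=ctrl.read_state();print(s['t'],s['position'],s['wrist_force'])
a=cv2.imread('pics/t5.png')[150:280,300:400];b=cv2.imread('pics/s5.png')[220:325,270:395]
a=cv2.resize(a,(0,0),fx=4,fy=4,interpolation=cv2.INTER_CUBIC)
b=cv2.resize(b,(0,0),fx=3.2,fy=3.2,interpolation=cv2.INTER_CUBIC)
c=np.zeros((520,800,3),np.uint8);c[:,:400]=a;c[:336,400:]=b;cv2.imwrite('pics/c5.png',c)
```

```text
9.8833 [0.48437832 0.15641793 0.19116928] [0.10268371 0.20835852 0.02429606]
```

View pics/c5.png

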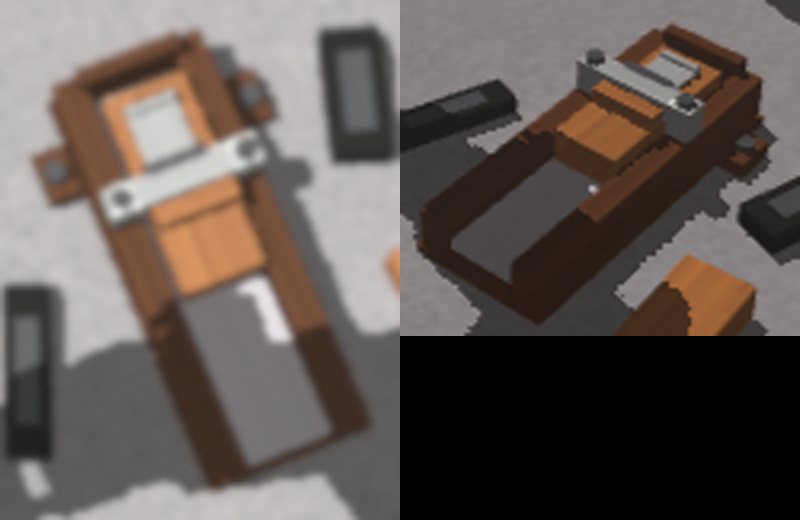

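The rib is under the near edge of the bar, the tongue is under the bar, and the leaf rests on top of it. The step's rear edge runs from (185,297) to (267,262) in the top crop. I'll check the distances.

Run:
```python
from h import *
t=lambda u,v:(300+u/4,150+v/4)
x=np.array([.937,.35,0])
f=lambda uv,h:plane('t5',t(*uv),h)@x
bar=(f((107,222),.058)+f((265,155),.058))/2
rear=(f((185,297),.044)+f((267,262),.044))/2
rib=(f((163,230),.054)+f((243,197),.054))/2
nose=(f((104,100),.044)+f((180,70),.044))/2
ent=(f((213,488),.036)+f((372,422),.036))/2
print('rear-bar (home -48)',bar-rear,'ribrear-bar (-12)',bar-rib,'nose-bar(64)',nose-bar,'bar-entry(145)',bar-ent,'rear-entry(97)',rear-ent)
a=cv2.imread('pics/t5.png')[175:225,320:375];b=cv2.imread('pics/s5.png')[230:275,310:365]
c=np.hstack([cv2.resize(a,(400,364),interpolation=cv2.INTER_CUBIC),cv2.resize(b,(400,364),interpolation=cv2.INTER_CUBIC)]);cv2.imwrite('pics/c6.png',c)
```

```text
rear-bar (home -48) 0.048986317508200594 ribrear-bar (-12) 0.014513563530683227 nose-bar(64) 0.06329410707556682 bar-entry(145) 0.1444902881986374 rear-entry(97) 0.09550397069043681
```

View pics/c6.png

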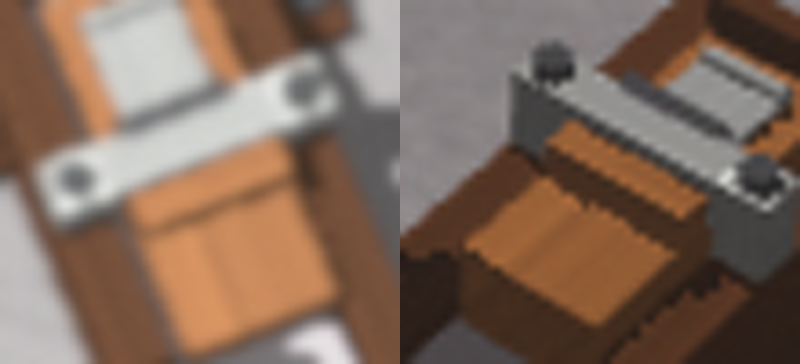

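All distances are within about 1 mm of home (0.049 against 0.048, 0.063 against 0.064), but the rib-to-bar gap is below what these views resolve. I'll take one wrist look from directly above the bar.

Request:
play_rows(slide=[[0,-0.235,0.112],[0,-0.235,0.112],[0,-0.235,0.112],[0,-0.235,0.112],[0,-0.235,0.112],[0,-0.235,0.112],[0.02,-0.235,0.112],[0.05,-0.235,0.112],[0.06,-0.235,0.112],[0.06,-0.235,0.112],[0.06,-0.235,0.112]], rot=[[0,0,0],[0,0,0],[0,0,0],[0,0,0],[0,0,0],[0,0,0],[0,0,0],[0,0,0],[0,0,0],[0,0,0],[0,0,0]], jaw=[1,1,1,1,1,1,1,1,1,1,1])

```text
t: 10.8
position: [0.6697, -0.0251, 0.1303]
eef_rot: [-0.278, 1.553, 0.278]
wrist_force: [0.4, 0.4, 0.3]
grip_width: 0.0002
```

Run:
```python
from h import *
snap('wrist','w7');s=ctrl.read_state();print(s['t'],s['position'],s['wrist_force'])
q=proj('w7',[.6055,-.049,.05])[0];print(q)
u,v=np.clip(q.astype(int),60,[580,420])
a=cv2.imread('pics/w7.png')
c=np.hstack([cv2.resize(a,(400,300)),cv2.resize(a[v-50:v+50,u-60:u+73],(400,300),interpolation=cv2.INTER_CUBIC)]);cv2.imwrite('pics/c7.png',c)
```

```text
10.85 [ 0.67055505 -0.02470268  0.13157044] [0.0608623  0.19178788 0.34717451]
[323.06540295 133.59335963]
```

View pics/c7.png

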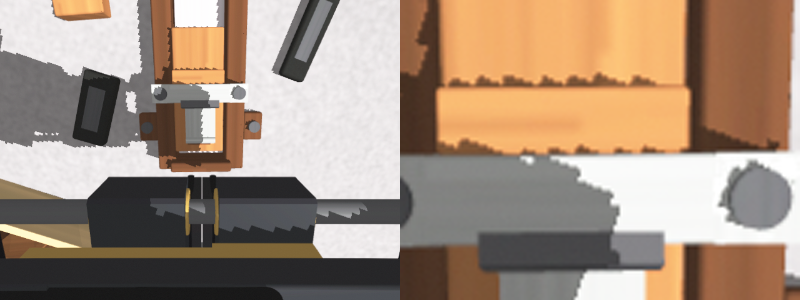

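Run:
```python
from h import *
x=np.array([.937,.35,0]);t=lambda u,v:(263+u/3.0,83+v/3.0)
g=cv2.imread('pics/w7.png')
print([tuple(g[r,315:335].mean(0).astype(int)) for r in range(104,140)])
for rr in(86,88,90):print(rr,(plane('w7',t(165,154),.058)-plane('w7',t(165,rr),.054))@x)
print('step len(36)',(plane('w7',t(165,88),.054)-plane('w7',(323,44*1.6),.044))@x)
```

```text
[(np.int64(111), np.int64(179), np.int64(245)), (np.int64(111), np.int64(179), np.int64(245)), (np.int64(111), np.int64(179), np.int64(245)), (np.int64(107), np.int64(173), np.int64(239)), (np.int64(94), np.int64(151), np.int64(215)), (np.int64(76), np.int64(120), np.int64(177)), (np.int64(62), np.int64(97), np.int64(144)), (np.int64(59), np.int64(91), np.int64(136)), (np.int64(91), np.int64(146), np.int64(220)), (np.int64(112), np.int64(180), np.int64(247)), (np.int64(116), np.int64(187), np.int64(249)), (np.int64(116), np.int64(187), np.int64(249)), (np.int64(116), np.int64(186), np.int64(249)), (np.int64(115), np.int64(185), np.int64(249)), (np.int64(114), np.int64(184), np.int64(248)), (np.int64(114), np.int64(184), np.int64(248)), (np.int64(113), np.int64(182), np.int64(247)), (np.int64(112), np.int64(181), np.int64(247)), (np.int64(110), np.int64(179), np.int64(246)), (np.int64(109), np.int64(177), np.int64(245)), (np.int64(108), np.int64(176), np.int64(244)), (np.int64(109), np.int64(177), np.int64(245)), (np.int64(110), np.int64(180), np.int64(246)), (np.int64(112), np.int64(182), np.int64(247)), (np.int64(113), np.int64(184), np.int64(248)), (np.int64(114), np.int64(184), np.int64(248)), (np.int64(113), np.int64(182), np.int64(248)), (np.int64(108), np.int64(176), np.int64(242)), (np.int64(97), np.int64(155), np.int64(221)), (np.int64(78), np.int64(123), np.int64(182)), (np.int64(128), np.int64(141), np.int64(159)), (np.int64(220), np.int64(223), np.int64(223)), (np.int64(243), np.int64(244), np.int64(244)), (np.int64(234), np.int64(236), np.int64(235)), (np.int64(217), np.int64(218), np.int64(218)), (np.int64(205), np.int64(206), np.int64(206))]
86 0.011844502356898452
88 0.011499692005216026
90 0.011154608157182477
step len(36) 0.02244071544629376
```

The rib's rear edge measures 11.5–11.8 mm from the bar face, against a 12 mm rib, so there is no gap. Handing in.

```bash
python3 -c "
from cell import ctrl
print(ctrl.close_job(),ctrl.read_state()['t'])"
```

```text
the job is handed in; nothing more can be done
the job is handed in; nothing more can be done
```

The block is loaded and I handed the job in at about 11 s of the 38 s allowed. I pressed the shut fingertips on the step behind the rib, pushing the floor down about 11–13 mm with roughly 10 N. I then slid the block under the bar and leaf until it stopped at about 19 N of push, eased the push off and lifted clear.

**Position:** In the last close wrist view, the rib's rear edge was 11.5–11.8 mm from the bar face, and the rib is 12 mm thick, so it is home within measuring error. The top view, taken after letting go, read up to about 2.5 mm short: about 1 mm at the nose and the step's rear edge, and 2.5 mm at the rib's rear edge (14.5 mm against 12 mm). I trusted the closer view.

**Clamping and contact:** The tongue was under the bar with the leaf on it. The wrist force was near zero and the arm was clear of everything. The highest wrist force I saw was about 24 N.

**Failed or not checked:**
- A rough check of the step's length in that wrist view gave 22 mm instead of 36 mm. I put that down to a badly read edge pixel and did not repeat it.
- I did not measure the other bench items again. The ink stick, ink bar and spare block looked unmoved where the crops showed them, and the arm did not go near the rest.

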